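# Hang the missing shelf arm and dress the shelf

## Robot

A 7-joint arm with a two-finger parallel gripper is mounted at the origin on a cart in front of the work surface, level with it; the furniture and walls round the work are solid. World frame = base frame: x ahead of the robot, y to its left, z up, the work surface at z = 0. Lengths are in m, angles in rad, forces in N, time in s.
With the tool pointing down it reaches from about 0.425 to 0.925 m from the base axis. Payload 6.8 kg.
Tool frame: the origin (TCP) lies at the very end of the fingers, on their centre line; the grasp point (between the pads) lies 19 mm behind it; y points along the fingers, z is the direction in which the jaws open and shut, and the axes are right-handed (so a half turn about y gives the same grasp; the last joint's range is limited). The gripper opens to 85 mm and grips with 20 to 120 N. Pads are 22 mm wide; open, the fingers measure 114 mm over their backs; the gripper's body (76 mm by 85 mm) begins 54 mm behind the grasp point. The pads swing forward as they close: fully open they stand 13 mm farther back than shut.
Start: joints at [-1.414, 0.477, 0.022, 1.555, -0.011, 1.109, -0.083], TCP at [0.177, 0.651, 0.231] pointing down, gripper open.
Joint ranges: [-2.96, 2.96], [-0.34, 2.1], [-1.41, 1.46], [0.24, 2.44], [-1.37, 4.51], [0.17, 1.92], [-2.96, 2.96]. Speed limits (rad/s): [2.39, 2.39, 3.14, 3.14, 3.14, 3.14, 3.14].

## Interface

Orientations are given as a unit quaternion [w, x, y, z].
In Python, from station import * gives the robot as it stands.
- The arm moves only by the shell command python3 -m jog 'ROWS' [OPENING] [FORCE]. ROWS is JSON, a list of rows, each a list of 2 entries, a list of its own where there are three numbers: the shift along the tool's x, y, z in mm, then the turn about the tool's y in rad. A call has 1 to 20 rows; each row is the pose to reach, as a shift and turn from the pose commanded when the call began, along the tool's axes at that moment; what a row does not reach only later rows make up. A row lasts 1/12 s, in which the tool goes at most 41.7 mm and 7.16 degrees, less where a joint would pass 70% of its speed; a pose out of reach is approached as far as the arm can. A call with a gripper value outside its range is refused whole. OPENING is the finger opening in mm, from 0 to 85.4, set as the call begins (- or left out, the last holds). The fingers move at their own pace and stop on an object; FORCE is the grip in N (left out, the last holds). Time passes only in rows, so rows that repeat a pose let the fingers close. It gives the time, the measured TCP pose, the force and the opening at its end, in the units of the state.
- get_obs(): the state, without advancing time (a new reading comes with each control period).
- read_camera(name): name is "scene" or "top" or "wrist"; returns a dict with "img" (384x512x3 uint8, red, green, blue), "depth" (384x512 float32, m along the optical axis (not along the pixel's ray), 0 where there is no reading), "fx", "fy", "cx", "cy" (pixels), "rvec" (rotation vector, rad) and "tvec" (3), from world to camera coordinates, as OpenCV has them. Camera axes: x right, y down, z forward; pixel columns grow to the right and rows downward; lengths in m; the calibration is good to about 2 mm. A picture is of the moment at which its call begins.
- hand_in(): hands the job in, once; it reports no verdict.
The state is a dict: "t": time; "q": joint angles; "joint_vel": joint speeds; "joint_torque": joint torques, N m; "eef_pos": TCP position; "tool_rot": TCP orientation; "contact_force": force on the tool from outside, world axes, zero at the start; "torque": the same for the moment, N m; "gripper_width": opening from 0.0 (shut) to 1.0 (fully open).
Only numpy, scipy, OpenCV 4.12 (cv2) and the standard library are available. Lean on these libraries where they do the work, as an engineer would, in place of code of your own. Each camera call takes 0.05 s, during which the arm holds its last target.

## Task

Complete the little condiment shelf: hook the loose steel arm into the empty right-hand upright of the stand, level with the arm that already hangs on the left, and press it down until it is fully home and the spring catch has snapped over it. Then lay the oak board level across both arms, and stand the sugar caddy upright on the middle of the board without tipping it on the way; leave everything else where it is.

Things in the scene. Friction and masses are not known exactly. Their poses are not given: they have to be found in the camera images.
- stand: Fixed stand, oak foot 150 x 210 x 14 mm. Origin on the table below the midpoint of the uprights' front faces; -x = its front, where arms point; +y left. Two steel uprights 49 wide, tops at z = 190, fronts at x = 0, centred at y = +75 and -75. Left one carries a fixed arm like the loose one: flat top at z = 168, reaching to x = -90. Right one is empty. Open between the uprights above z = 45.
- right_place (a point): Where the loose arm's origin lies when hung fully home: stand frame (-45.5, -75, 72) mm, turned as the stand. The claws enter the slots (10 wide, 32 high, in a 4 mm plate; side play +-2.5 mm) while the arm is held 16 to 24 mm, best 20, above this point; move it in along the stand's +x to this point (play in x +-1 mm), then straight down.
- right_slots (a point): Midway between the two columns of slots of the empty right upright, on its front face, at the lower edges of the top row: stand frame (0, -75, 144) mm. The columns are 25 mm apart; rows are 48 mm apart, three rows. The arm belongs in the top two rows, as on the left.
- bracket: Loose U-shaped steel shelf arm, about 0.22 kg (varies), standing on the table: 30 wide (y), 96 high, 90 long. Origin mid-length at its underside, below its centre of mass; z up, +x to the claws. Flat cheeks at y = +-15, full height for x > -10; lip to z = 107 at x = -45. Rear edge x = 45, four claws reach to x = 56.5, hooks down, 16 deep. Pinch from above across the 30 mm near x = 0.
- catch (a joint): Sprung brass roller, 8 mm thick, standing 3.7 mm out of the right upright's face between the slot columns at z = 136 mm. Value: how far it is pushed in, m (0 out, stop 0.005). About 12 mm above home the arm's cross rod meets it; pressed down with about 10 N the rod passes and the roller springs out over it. Unpressed, the arm stays about 11 mm too high.
- shelf_board: Oak board 62 x 230 x 14 mm, 0.16 kg, lying flat on the table. Origin at the centre of its underside, y along its length. Pinch from above across the 62 mm at mid-length.
- board_place (a point): Where the centre of the board's underside lies when it rests well on both arms: stand frame (-43.5, 0, 168) mm. The board fits between the uprights and the arms' 10 mm front lips with 12 mm to spare either way, its length along the stand's y.
- caddy: Black open sugar-packet caddy, 52 (x) x 66 (y) mm, walls 45 high, paper packets up to 71; about 0.26 kg (varies). Origin at the centre of its underside, z up. Pinch from above across the 52 mm, 25 to 40 mm above its underside; thin walls, grip moderately.
- tea_jar: Fixed tea jar on a wire stand, 400 mm high, between the loose parts and the stand: keep the gripper and what it carries clear of it. Origin under the middle of its outline; the jar is 190 mm across, centred 24 mm farther back (+x); its tap points to the robot at z = 130 to 200 and reaches 122 mm ahead of the origin.
- honey_jar: bystander: honey jar with dark lid, 65 mm wide, 86 high; origin under its centre
- salt: bystander: salt shaker 44 x 90 mm; origin under its centre
- pepper: bystander: pepper shaker 44 x 90 mm; origin under its centre
- jam_b: bystander: yellow jam portion tub at the front edge, 37 x 50 x 16 mm; origin under its centre
Things that resemble listed ones, but are neither listed nor needed, are in the scene too. What is shaped like the caddy but blue is not meant.

How it is judged:
On the way, in this order (a step that is already met when the one before it is completed fails the run):
1. the loose arm's four claws are in the slots of the right-hand upright, level with the left arm's (x of bracket in the frame of right_place between -0.004 and 0.004 m and y of bracket in the frame of right_place between -0.005 and 0.005 m and z of bracket in the frame of right_place between -0.004 and 0.026 m and angle between the x axis of bracket and the x axis of stand, either way round below 0.12 rad and angle between bracket's own z axis and vertical below 0.12 rad), for 0.1 s.
2. the arm is pressed fully home and the catch has snapped over it (x of bracket in the frame of right_place between -0.0035 and 0.0035 m and y of bracket in the frame of right_place between -0.004 and 0.004 m and z of bracket in the frame of right_place between -0.005 and 0.0025 m and angle between the x axis of bracket and the x axis of stand, either way round below 0.1 rad and angle between bracket's own z axis and vertical below 0.05 rad and value of joint catch below 0.0012 m), for 0.2 s.
3. the board lies level across both arms (all of step 2 and x of shelf_board in the frame of stand between -0.06 and -0.026 m and y of shelf_board in the frame of stand between -0.03 and 0.03 m and z of shelf_board in the frame of stand between 0.164 and 0.172 m and angle between shelf_board's own z axis and vertical below 0.05 rad and angle between the y axis of shelf_board and the y axis of stand, either way round below 0.15 rad and contact force between shelf_board and bracket above 0.1 N and contact force between shelf_board and stand above 0.1 N), for 0.2 s.
4. the sugar caddy stands on the middle of the board (all of step 3 and x of caddy in the frame of shelf_board between -0.018 and 0.018 m and y of caddy in the frame of shelf_board between -0.045 and 0.045 m and z of caddy in the frame of shelf_board between 0.01 and 0.018 m and angle between caddy's own z axis and vertical below 0.06 rad and contact force between caddy and shelf_board above 0.5 N), for 0.2 s.
At the end, for the whole second after the job is handed in: Loose arm home in the right upright: within 2.5 mm of level with its mate, catch sprung back out. Board flat on both arms, mid-length within 30 mm of midway between the uprights. Caddy upright on the board, within 45 mm of its mid-length and 18 mm of its centre line. All released, at rest (all of step 4 and linear speed of each of bracket, shelf_board, caddy below 0.02 m/s); the robot touches nothing.
It fails at once if the sugar caddy is tipped over (angle between caddy's own z axis and vertical above 0.6 rad).
It fails at once if a bystander is pushed more than 3 cm or knocked over (distance of any of honey_jar, salt, pepper, jam_b from where it was at the start of the episode above 0.03 m or angle between any of honey_jar, salt, pepper, jam_b's own z axis and vertical above 0.6 rad).
It also fails if it takes over 72 s, if anything falls off the work surface, if the arm or the gripper's body presses on something with over 40 N, if the wrist force passes 120 N, or if a joint passes its speed limit or range.

## Working session

There is one attempt and no reset: what is moved stays moved. The work goes in short steps, Python scripts to look and compute and a shell command to move; the robot and the scene stay as the last step left them, time stands still between calls to the robot, and variables do not carry over. Pictures are saved under pics/ and viewed, and the job is handed in when it is done.

```bash
ls; mkdir -p pics; cat > h.py <<'E'
from station import *
import numpy as np, cv2
from scipy.spatial.transform import Rotation as R
def cam(n):
    c=read_camera(n); c['R']=R.from_rotvec(np.array(c['rvec']).ravel()).as_matrix(); c['t']=np.array(c['tvec']).ravel(); return c
def pts(c):
    h,w=c['depth'].shape; v,u=np.mgrid[:h,:w]; d=c['depth']
    P=np.stack([(u-c['cx'])/c['fx']*d,(v-c['cy'])/c['fy']*d,d],-1)
    W=(P-c['t'])@c['R']; W[d==0]=np.nan; return W
def save(c,n): cv2.imwrite('pics/'+n+'.png',cv2.cvtColor(c['img'],cv2.COLOR_RGB2BGR))
def ray(c,u,v,z):
    d=c['R'].T@np.array([(u-c['cx'])/c['fx'],(v-c['cy'])/c['fy'],1]); o=-c['R'].T@c['t']
    return o+d*(z-o[2])/d[2]
def rot(): 
    w,x,y,z=get_obs()['tool_rot']; return R.from_quat([x,y,z,w]).as_matrix()
def delta(target):
    o=get_obs(); return rot().T@(np.array(target)-o['eef_pos'])*1000
E
python3 - <<'E'
from h import *
import pickle
np.set_printoptions(precision=4,suppress=True)
o=get_obs();print(o);print(rot())
for n in ['scene','top','wrist']:
    c=cam(n);save(c,n+'0');pickle.dump(c,open(n+'0.pkl','wb'));print(n,-c['R'].T@c['t'],c['fx'])
E
```

```text
pics
{'t': 0.0, 'q': array([-1.4141,  0.4778,  0.0224,  1.5565, -0.0115,  1.1093, -0.0831]), 'joint_vel': array([-0.0009,  0.0005,  0.0011,  0.0002, -0.0004,  0.0004, -0.0002]), 'joint_torque': array([  0.0003, -59.6466,   1.6084, -28.1185,   0.0125,   0.0098,
        -0.    ]), 'eef_pos': array([0.1765, 0.6509, 0.2303]), 'tool_rot': array([-0.7003,  0.7016, -0.0934,  0.0933]), 'contact_force': array([-0.0776,  0.4279,  0.0656]), 'torque': array([ 0.0245,  0.035 , -0.0081]), 'gripper_width': 0.9975328870264055}
[[ 0.9652 -0.0003  0.2617]
 [-0.2617 -0.0018  0.9652]
 [ 0.0001 -1.     -0.0018]]
scene [-0.1816  0.1427  1.1531] 437.41372321973984
top [ 0.3804 -0.0662  1.2816] 437.2992926623914
wrist [0.1096 0.6695 0.3721] 269.3060273233914
```

View pics/scene0.png

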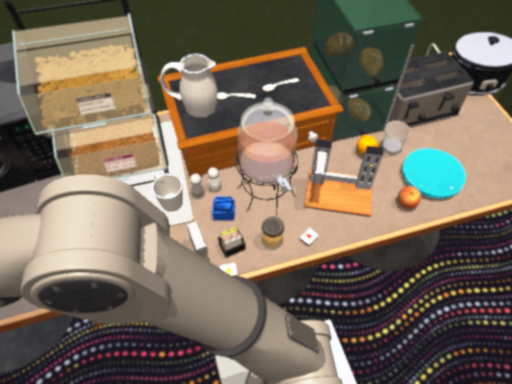

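View pics/top0.png

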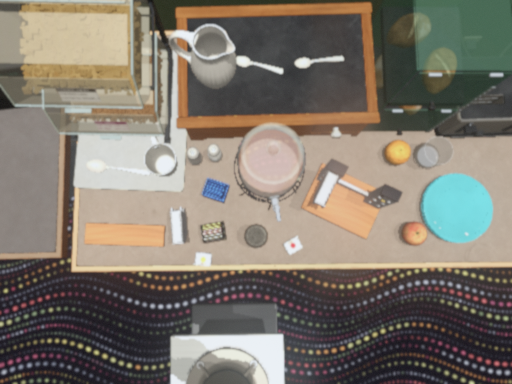

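View pics/wrist0.png

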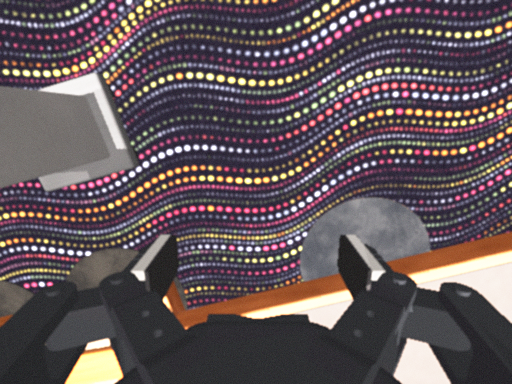

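The top view shows the board at (125,235), the loose bracket at (177,226), the black caddy at (212,231), the tea jar at (270,165) and the stand at (345,195). I'll measure next.

```bash
python3 - <<'E'
from h import *
import pickle
np.set_printoptions(precision=4,suppress=True,linewidth=150)
c=pickle.load(open('top0.pkl','rb'));W=pts(c)
a=cv2.resize(c['img'][150:275,75:325],None,fx=3.2,fy=3.2,interpolation=cv2.INTER_CUBIC)
cv2.imwrite('pics/topz.png',a[...,::-1])
a=cv2.resize(c['img'][140:250,290:420],None,fx=5,fy=5,interpolation=cv2.INTER_CUBIC)
cv2.imwrite('pics/topz2.png',a[...,::-1])
print('table',W[240,280],W[225,90])
def blob(name,u0,v0,u1,v1,zl,zh):
    w=W[v0:v1,u0:u1];m=(w[...,2]>zl)&(w[...,2]<zh)
    n,l,s,_=cv2.connectedComponentsWithStats(m.astype(np.uint8))
    k=1+np.argmax(s[1:,4]);m=l==k;P=w[m]
    r=cv2.minAreaRect((P[:,:2]*1000).astype(np.float32))
    print(name,m.sum(),'z',np.nanpercentile(P[:,2],[5,50,95]),'rect',r)
blob('board',78,215,170,255,.008,.025)
blob('bracket',165,200,190,250,.06,.13)
blob('caddy',197,217,230,247,.03,.1)
blob('blue',200,175,232,205,.03,.1)
blob('honey',240,220,270,250,.06,.1)
blob('foot',295,155,400,245,.008,.02)
blob('larm',310,160,345,215,.155,.18)
blob('upL',310,155,350,185,.18,.20)
blob('upR',360,180,405,210,.18,.20)
blob('jar',225,115,315,215,.38,.42)
blob('salt',183,145,203,168,.06,.1)
blob('pep',204,140,224,165,.06,.1)
E
```

```text
table [ 0.4167 -0.158  -0.0012] [0.469  0.3936 0.0086]
board 1613 z [0.009  0.0124 0.0166] rect ((439.4368896484375, 292.9381103515625), (230.71633911132812, 61.961151123046875), 87.21305847167969)
bracket 441 z [0.0741 0.0939 0.1001] rect ((458.4188232421875, 128.44754028320312), (100.78434753417969, 31.550594329833984), 5.406073570251465)
caddy 363 z [0.0376 0.0576 0.0699] rect ((440.83966064453125, 34.7651252746582), (52.05915832519531, 66.34598541259766), 9.370895385742188)
blue 376 z [0.0336 0.0562 0.0698] rect ((562.4912719726562, 27.330060958862305), (66.18704223632812, 52.383968353271484), 70.9455795288086)
honey 446 z [0.0797 0.0839 0.0878] rect ((427.86553955078125, -85.46463012695312), (62.93816375732422, 62.73945617675781), 88.65725708007812)
foot 2191 z [0.009  0.0128 0.0169] rect ((528.4182739257812, -346.476318359375), (209.98316955566406, 150.66162109375), 63.100929260253906)
larm 445 z [0.162  0.1667 0.1743] rect ((542.673828125, -265.4205627441406), (47.34699249267578, 94.42698669433594), 58.91661834716797)
upL 229 z [0.1843 0.1883 0.1919] rect ((593.173095703125, -295.3575134277344), (48.5677375793457, 30.73164939880371), 64.37407684326172)
upR 239 z [0.1843 0.1882 0.1916] rect ((525.043701171875, -428.5844421386719), (49.37427520751953, 30.98079490661621), 64.20036315917969)
jar 137 z [0.3858 0.3957 0.4   ] rect ((600.7257080078125, -122.01522064208984), (25.858226776123047, 26.453182220458984), 19.908416748046875)
salt 131 z [0.0663 0.0831 0.089 ] rect ((662.5260620117188, 87.00202941894531), (31.617162704467773, 34.26155471801758), 66.554443359375)
pep 124 z [0.0693 0.0832 0.0888] rect ((669.6446533203125, 29.703678131103516), (32.2190055847168, 31.505155563354492), 37.771331787109375)
```

View pics/topz.png

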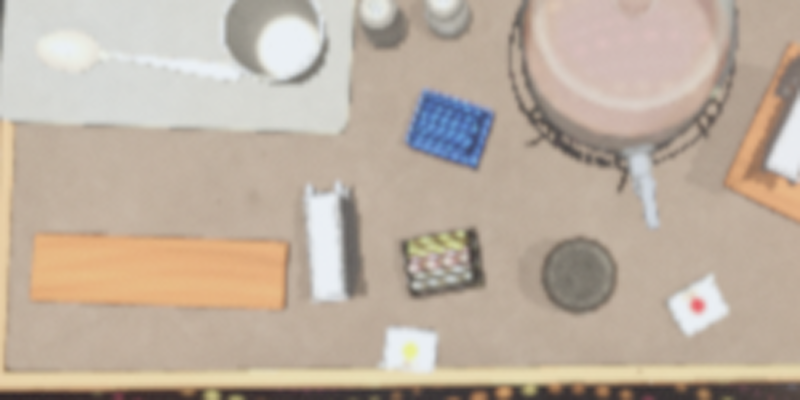

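View pics/topz2.png

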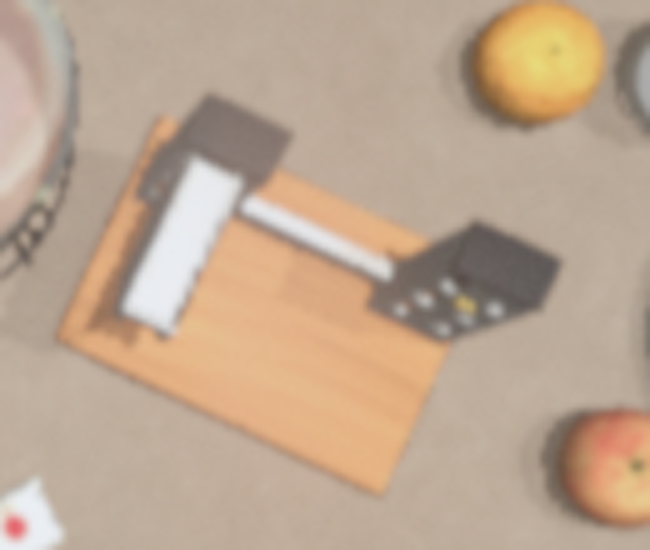

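```bash
cat >> h.py <<'E'
def plan(p,yaw):
    """tool-frame shift (mm) and turn (rad) to TCP p with tool x at yaw deg"""
    r=rot(); y0=np.degrees(np.arctan2(r[1,0],r[0,0])); d=(yaw-y0+180)%360-180
    print('shift',delta(p).round(1),'turn',round(-np.radians(d),3),'yaw now',round(y0,2),'q',get_obs()['q'].round(2))
E
python3 - <<'E'
from h import *
import pickle
np.set_printoptions(precision=4,suppress=True,linewidth=150)
plan([.4527-.02,.128,.23],5.4)
c=pickle.load(open('top0.pkl','rb'));W=pts(c)
w=W[100:225,220:320].reshape(-1,3)
for a,b in [(.1,.22),(.22,.3),(.3,.36),(.36,.42)]:
    m=(w[:,2]>a)&(w[:,2]<b);P=w[m]; print(a,m.sum(),P.min(0),P.max(0))
s=pickle.load(open('scene0.pkl','rb'))
a=cv2.resize(s['img'][120:230,280:400],None,fx=5,fy=5,interpolation=cv2.INTER_CUBIC);cv2.imwrite('pics/scz.png',a[...,::-1])
E
```

```text
shift [ 384.1    1.2 -437.8] turn -0.359 yaw now -15.17 q [-1.41  0.48  0.02  1.56 -0.01  1.11 -0.08]
0.1 3388 [ 0.4579 -0.266   0.1002] [0.78   0.0078 0.2197]
0.22 885 [ 0.5188 -0.202   0.2201] [ 0.6628 -0.0412  0.2999]
0.3 2866 [ 0.5308 -0.1916  0.3002] [ 0.671  -0.0523  0.3536]
0.36 202 [ 0.5842 -0.1386  0.3676] [ 0.6149 -0.1063  0.4032]
```

View pics/scz.png

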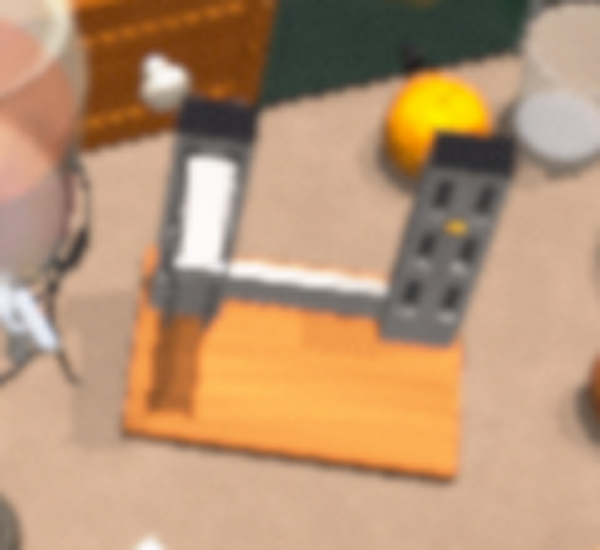

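The scene view shows the three rows of slots on the right upright, with the brass catch just under the top row. Moving above the bracket now.

```bash
python3 -m jog '[[[384,0,-438],-0.359],[[384,0,-438],-0.359],[[384,0,-438],-0.359],[[384,0,-438],-0.359],[[384,0,-438],-0.359],[[384,0,-438],-0.359],[[384,0,-438],-0.359],[[384,0,-438],-0.359],[[384,0,-438],-0.359],[[384,0,-438],-0.359],[[384,0,-438],-0.359],[[384,0,-438],-0.359],[[384,0,-438],-0.359],[[384,0,-438],-0.359],[[384,0,-438],-0.359],[[384,0,-438],-0.359],[[384,0,-438],-0.359]]' 85
python3 - <<'E'
from h import *
import pickle
np.set_printoptions(precision=4,suppress=True,linewidth=150)
print(get_obs()['t'],get_obs()['eef_pos'])
c=cam('wrist');save(c,'w1');pickle.dump(c,open('w1.pkl','wb'));W=pts(c)
print(-c['R'].T@c['t'],c['R'])
m=(W[...,2]>.085)&(W[...,2]<.115)&(abs(W[...,1]-.128)<.05)&(abs(W[...,0]-.455)<.09)
n,l,s,_=cv2.connectedComponentsWithStats(m.astype(np.uint8));k=1+np.argmax(s[1:,4]);P=W[l==k]
print(s[k],P.min(0),P.max(0),cv2.minAreaRect((P[:,:2]*1000).astype(np.float32)))
E
```

```text
t: 1.57
eef_pos: [0.4323, 0.1286, 0.2312]
tool_rot: [0.706, -0.706, -0.033, 0.033]
contact_force: [0.5, 0.0, -0.3]
gripper_width: 0.993
1.5667 [0.4323 0.1286 0.2312]
[0.3634 0.1224 0.3729] [[-0.0933  0.9956  0.    ]
 [ 0.9583  0.0898  0.2711]
 [ 0.27    0.0253 -0.9625]]
[ 241  158   30   81 2218] [0.4055 0.1098 0.0862] [0.4974 0.1473 0.1078] ((451.441162109375, 128.32936096191406), (90.08055114746094, 29.704193115234375), 5.626561641693115)
```

View pics/w1.png

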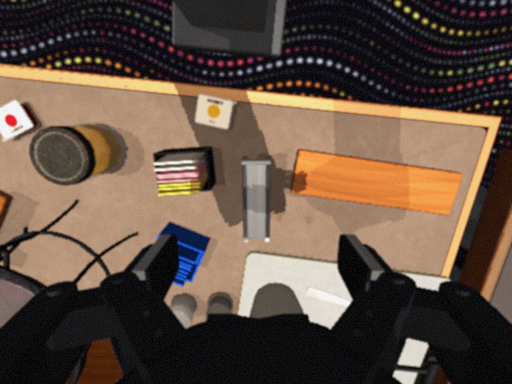

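The wrist view shows the bracket at (256,200) and confirms its pose from the top view: 90 x 30 mm, yaw 5.6°. Descending and gripping.

```bash
python3 - <<'E'
from h import *
plan([.4518,.1284,.062],5.5)
E
```

```text
shift [ 19.6 169.1  -2.8] turn -0.0 yaw now 5.48 q [-0.67  0.1   0.26  2.08 -0.03  0.97  1.27]
```

```bash
python3 -m jog '[[[20,0,-2.8],0],[[20,40,-2.8],0],[[20,80,-2.8],0],[[20,120,-2.8],0],[[20,150,-2.8],0],[[19.6,169,-2.8],0],[[19.6,169,-2.8],0],[[19.6,169,-2.8],0]]' 85
python3 -m jog '[[[0,0,0],0],[[0,0,0],0],[[0,0,0],0],[[0,0,0],0],[[0,0,0],0],[[0,0,0],0],[[0,0,0],0],[[0,0,0],0],[[0,0,0],0],[[0,0,0],0]]' 20 80
python3 - <<'E'
from h import *
print(get_obs()['eef_pos'],get_obs()['gripper_width']*85.4)
E
```

```text
t: 2.28
eef_pos: [0.4514, 0.1284, 0.0617]
tool_rot: [-0.706, 0.706, 0.033, -0.035]
contact_force: [-0.0, -0.3, -0.2]
gripper_width: 0.994
t: 3.12
eef_pos: [0.453, 0.1278, 0.0634]
tool_rot: [0.707, -0.706, -0.034, 0.033]
contact_force: [-1.1, 0.6, 7.4]
gripper_width: 0.339
[0.4530198  0.12783829 0.06337569] 28.991781744768115
```

```bash
python3 -m jog '[[[0,-20,0],0],[[0,-60,0],0],[[0,-100,0],0],[[0,-140,0],0],[[0,-180,0],0],[[0,-220,0],0],[[0,-240,0],0],[[0,-240,0],0]]'
python3 - <<'E'
from h import *
import pickle
print(get_obs()['eef_pos'],get_obs()['gripper_width']*85.4,get_obs()['q'].round(2))
plan([.42,-.12,.303],-5)
c=cam('wrist');save(c,'w2')
E
```

```text
t: 3.78
eef_pos: [0.4547, 0.128, 0.3076]
tool_rot: [0.708, -0.705, -0.036, 0.03]
contact_force: [0.5, 1.1, -1.1]
gripper_width: 0.339
[0.45472194 0.12800091 0.30758746] 28.953603179233756 [-0.68  0.05  0.29  1.95 -0.02  1.14  1.28]
shift [ -57.8    3.1 -243.7] turn 0.181 yaw now 5.37 q [-0.68  0.05  0.29  1.95 -0.02  1.14  1.28]
```

View pics/w2.png

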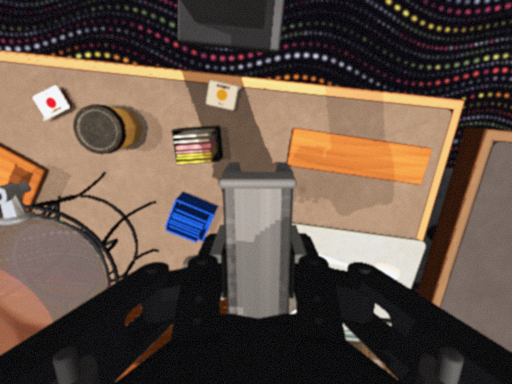

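```bash
python3 -m jog '[[[-58,3,-50],0.181],[[-58,3,-80],0.181],[[-58,3,-120],0.181],[[-58,3,-160],0.181],[[-58,3,-200],0.181],[[-58,3,-244],0.181],[[-58,3,-244],0.181],[[-58,3,-244],0.181]]'
python3 - <<'E'
from h import *
sx=np.array([.891,-.454]);sy=np.array([.454,.891]);o=np.array([.5454,-.3550])
p=o+sx*-.085+sy*-.075
print(p);plan([*p,.29],-27)
E
```

```text
t: 4.5
eef_pos: [0.416, -0.1251, 0.2978]
tool_rot: [-0.706, 0.707, -0.034, 0.032]
contact_force: [-0.4, 0.6, -2.3]
gripper_width: 0.34
[ 0.435615 -0.383235]
shift [  43.9    8.  -255.2] turn 0.377 yaw now -5.4 q [-0.44 -0.03  0.59  2.04  0.02  1.13  1.61]
```

```bash
python3 -m jog '[[[0,8,-40],0.0],[[0,8,-80],0.0],[[5,8,-120],0.12],[[20,8,-160],0.377],[[40,8,-200],0.377],[[44,8,-240],0.377],[[44,8,-255],0.377],[[44,8,-255],0.377],[[44,8,-255],0.377]]'
python3 - <<'E'
from h import *
import pickle
np.set_printoptions(precision=4,suppress=True,linewidth=150)
o=get_obs();print(o['eef_pos'],o['q'].round(2),rot())
for n in ['wrist','top','scene']:
    c=cam(n);save(c,n+'3');pickle.dump(c,open(n+'3.pkl','wb'))
E
```

```text
t: 5.25
eef_pos: [0.4385, -0.3785, 0.2892]
tool_rot: [0.688, -0.688, 0.165, -0.162]
contact_force: [0.6, 0.0, -1.8]
gripper_width: 0.342
[ 0.4385 -0.3785  0.2892] [-0.04  0.34  0.83  1.76 -0.27  1.16  1.98] [[ 0.8935 -0.0036  0.449 ]
 [-0.449   0.0015  0.8935]
 [-0.0039 -1.     -0.0003]]
```

View pics/wrist3.png

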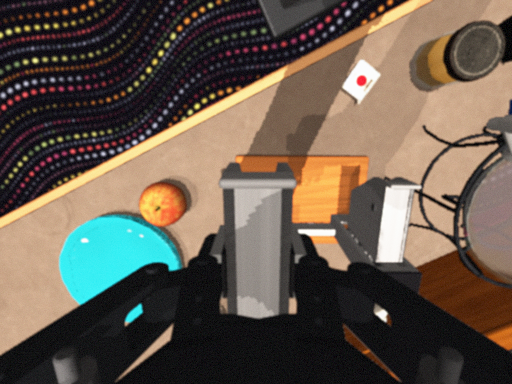

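View pics/scene3.png

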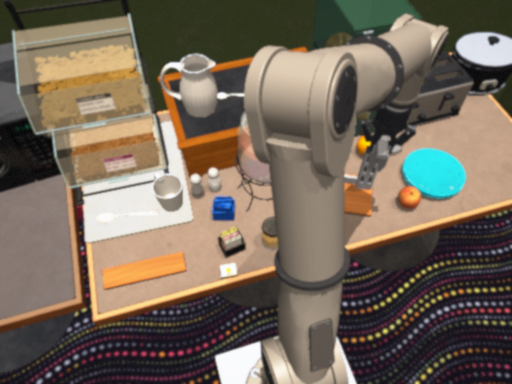

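```bash
python3 - <<'E'
from h import *
import pickle
np.set_printoptions(precision=4,suppress=True,linewidth=150)
c=pickle.load(open('wrist3.pkl','rb'));W=pts(c)
print('campos',-c['R'].T@c['t'])
def reg(name,u0,v0,u1,v1,zl,zh):
    w=W[v0:v1,u0:u1];m=(w[...,2]>zl)&(w[...,2]<zh)
    n,l,s,_=cv2.connectedComponentsWithStats(m.astype(np.uint8));k=1+np.argmax(s[1:,4]);P=w[l==k]
    r=cv2.minAreaRect((P[:,:2]*1000).astype(np.float32));print(name,s[k],np.percentile(P[:,2],[5,50,95]),r);return P
reg('L',340,165,425,270,.16,.175)
reg('Lup',340,240,425,300,.183,.2)
reg('Llip',340,165,425,270,.174,.19)
P=reg('held',215,160,300,320,.30,.345)
A=np.c_[P[:,:2]-P[:,:2].mean(0),np.ones(len(P))]
print('foot',end=' ');reg('foot',230,140,375,240,.008,.02)
for v in range(165,325,10): print(v,W[v,230],W[v,257],W[v,288])
t=pickle.load(open('top0.pkl','rb'));W=pts(t)
reg('topL',310,160,345,215,.155,.175);reg('toplip',310,160,345,215,.174,.185)
E
```

```text
campos [ 0.377  -0.3475  0.4311]
L [  33   16   45   87 2574] [0.1633 0.1669 0.1689] ((544.1838989257812, -267.5423278808594), (39.203697204589844, 99.9126968383789), 64.8158950805664)
Lup [ 42  30  40  24 463] [0.1839 0.1887 0.1899] ((586.7322387695312, -281.30615234375), (46.19242477416992, 20.341949462890625), 31.909910202026367)
Llip [ 49  19  32   5 135] [0.1746 0.1775 0.1788] ((499.89434814453125, -249.2254638671875), (28.844074249267578, 3.631784677505493), 63.38203430175781)
held [    0     5    85   153 10990] [0.3194 0.321  0.3319] ((429.4244689941406, -374.1210021972656), (42.40479278564453, 72.77184295654297), 63.746482849121094)
foot foot [   5   16  134   69 4960] [0.0115 0.013  0.0145] ((510.2200622558594, -338.1143798828125), (208.59532165527344, 110.81463623046875), 63.22136306762695)
165 [ 0.3914 -0.3701  0.3004] [ 0.4421 -0.3818  0.0126] [ 0.4041 -0.3446  0.3008]
175 [ 0.3923 -0.3678  0.3245] [ 0.3972 -0.3581  0.3245] [ 0.403  -0.3469  0.324 ]
185 [ 0.3947 -0.3683  0.3318] [ 0.3992 -0.3591  0.3322] [ 0.4047 -0.3486  0.3313]
195 [ 0.4004 -0.3725  0.3214] [ 0.4057 -0
[... 621 characters left out ...]
0.4345 -0.3909  0.3212] [ 0.4404 -0.3798  0.3208] [ 0.4467 -0.3669  0.321 ]
285 [ 0.4396 -0.3937  0.3206] [ 0.4448 -0.382   0.3215] [ 0.4514 -0.3691  0.3213]
295 [ 0.4438 -0.3958  0.3216] [ 0.4503 -0.3848  0.3205] [ 0.4566 -0.3715  0.3208]
305 [ 0.4491 -0.3988  0.321 ] [ 0.4547 -0.387   0.3213] [ 0.4618 -0.3739  0.3207]
315 [ 0.4251 -0.3811  0.3625] [ 0.4601 -0.3898  0.3208] [ 0.4331 -0.3655  0.3623]
topL [  3   8  29  40 426] [0.1619 0.1665 0.1702] ((542.673828125, -265.4205627441406), (47.34699249267578, 94.42698669433594), 58.91661834716797)
toplip [ 5 41 11  6 17] [0.1747 0.1779 0.181 ] ((501.5604553222656, -248.94276428222656), (28.534730911254883, 3.624417543411255), 68.58343505859375)
```

```bash
python3 -m jog '[[[0,30,-6],0.003],[[0,70,-6],0.003],[[0,110,-6],0.003],[[0,130,-6],0.003],[[0,134,-6],0.003],[[0,134,-6],0.003],[[0,134,-6],0.003],[[0,134,-6],0.003],[[0,134,-6],0.003]]'
cat > m.py <<'E'
from h import *
import sys
np.set_printoptions(precision=4,suppress=True,linewidth=150)
o=get_obs();print(o['t'],o['eef_pos'],o['q'].round(2),o['contact_force'].round(1))
c=cam('wrist');save(c,sys.argv[1]);W=pts(c)
def reg(name,u0,v0,u1,v1,zl,zh):
    w=W[v0:v1,u0:u1];m=(w[...,2]>zl)&(w[...,2]<zh)
    n,l,s,_=cv2.connectedComponentsWithStats(m.astype(np.uint8));k=1+np.argmax(s[1:,4]);P=w[l==k]
    r=cv2.minAreaRect((P[:,:2]*1000).astype(np.float32));print(name,s[k],np.percentile(P[:,2],[5,50,95]),r);return np.array(r[0])/1000
zt=o['eef_pos'][2]-.0635+.096
E
cat > m4.py <<'E'
from m import *
H=reg('Hlip',200,100,320,330,zt+.0055,zt+.015)
reg('Htop',200,100,320,330,zt-.006,zt+.004)
L=reg('Llip',320,60,512,330,.1735,.187)
reg('L',320,60,512,330,.16,.173)
d=H-L;a=np.radians(-26.9);print('rel stand', d@[np.cos(a),np.sin(a)],d@[-np.sin(a),np.cos(a)],'ang',np.degrees(np.arctan2(d[0],-d[1])))
E
python3 m4.py w4
```

```text
t: 6.15
eef_pos: [0.4377, -0.3849, 0.1592]
tool_rot: [-0.688, 0.688, -0.162, 0.165]
contact_force: [-0.3, -0.5, -1.0]
gripper_width: 0.34
6.15 [ 0.4377 -0.3849  0.1592] [ 0.06  0.49  0.74  1.89 -0.42  0.91  2.11] [-0.3 -0.5 -1. ]
Hlip [ 19  76  78  13 914] [0.1983 0.2013 0.2025] ((397.8641357421875, -364.9096984863281), (29.54631805419922, 4.341832160949707), 63.579532623291016)
Htop [   0   89  119  129 8780] [0.1898 0.1908 0.1919] ((430.5042419433594, -381.1646728515625), (51.02445983886719, 69.515869140625), 85.70976257324219)Traceback (most recent call last):
  File "m4.py", line 4, in <module>
    L=reg('Llip',320,60,512,330,.1735,.187)
  File "m.py", line 8, in reg
    n,l,s,_=cv2.connectedComponentsWithStats(m.astype(np.uint8));k=1+np.argmax(s[1:,4]);P=w[l==k]
                                                                     ~~~~~~~~~^^^^^^^^^
    return _wrapfunc(a, 'argmax', axis=axis, out=out, **kwds)
    return bound(*args, **kwds)
ValueError: attempt to get argmax of an empty sequence
```

View pics/w4.png

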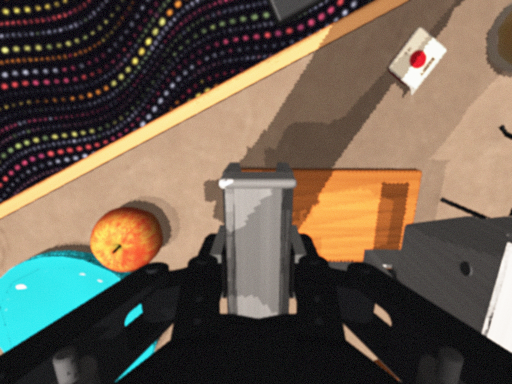

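Both routes, lip to lip in the wrist view and the uprights in the top view, agree. The arm needs +38.5 mm in x and about 0 in y. Moving in gradually.

```bash
python3 -m jog '[[[0,3.5,0],0],[[10,3.5,0],0],[[20,3.5,0],0],[[22,3.5,0],0],[[22,3.5,0],0],[[22,3.5,0],0],[[22,3.5,0],0]]'
python3 - <<'E'
from h import *
o=get_obs();print(o['eef_pos'],rot().round(4));d=np.array([.4722+0,-.4020])  # TCP target = home+1.5mm x
plan([*(np.array([.4709,-.4013])+.0015*np.array([.8918,-.4524])),.1555],-26.9)
E
```

```text
t: 6.78
eef_pos: [0.456, -0.3942, 0.1536]
tool_rot: [0.688, -0.688, 0.164, -0.163]
contact_force: [0.1, -1.0, -1.5]
gripper_width: 0.339
[ 0.45595181 -0.3941819   0.15358471] [[ 8.929e-01 -6.000e-04  4.503e-01]
 [-4.503e-01  2.000e-04  8.929e-01]
 [-7.000e-04 -1.000e+00 -1.000e-04]]
shift [18.1 -1.9  0.4] turn 0.002 yaw now -26.76 q [ 0.08  0.53  0.72  1.84 -0.43  0.93  2.11]
```

```bash
python3 -m jog '[[[0,-2,0],0],[[2,-2,0],0],[[5,-2,0],0],[[8,-2,0],0],[[11,-2,0],0],[[14,-2,0],0],[[16,-2,0],0],[[18,-2,0],0],[[18,-2,0],0],[[18,-2,0],0],[[18,-2,0],0]]'
python3 - <<'E'
from h import *
o=get_obs();print(o['eef_pos'],o['contact_force'])
plan([*(np.array([.4709,-.4013])+.0015*np.array([.8918,-.4524])),.1555],-26.9)
c=cam('scene');save(c,'sc5');c=cam('top');save(c,'top5');cv2.imwrite('pics/top5z.png',cv2.resize(c['img'][140:250,290:420],None,fx=5,fy=5,interpolation=2)[...,::-1])
E
python3 m4.py w5 2>/dev/null
```

```text
t: 7.7
eef_pos: [0.4719, -0.402, 0.1555]
tool_rot: [0.688, -0.688, 0.164, -0.163]
contact_force: [-3.2, 1.6, -2.1]
gripper_width: 0.339
[ 0.47185079 -0.40198365  0.15545112] [-3.17640431  1.59626599 -2.13976253]
shift [ 0.3 -0.   0.2] turn 0.002 yaw now -26.76 q [ 0.09  0.56  0.72  1.8  -0.44  0.95  2.1 ]
7.8 [ 0.4719 -0.402   0.1555] [ 0.09  0.56  0.72  1.8  -0.44  0.95  2.1 ] [-2.9  1.  -2.1]
Hlip [ 19  76  78  13 921] [0.1948 0.1978 0.199 ] ((432.2008056640625, -382.05828857421875), (29.661069869995117, 4.363110065460205), 63.27534866333008)
Htop [   0   89  119  129 8766] [0.186  0.1871 0.1882] ((464.7154235839844, -398.2540283203125), (51.21211624145508, 69.37085723876953), 84.84180450439453)
Llip [163 268   4   2   5] [0.1736 0.1737 0.174 ] ((568.7254028320312, -309.53338623046875), (0.4556972086429596, 1.5286898612976074), 13.392072677612305)
L [ 160  140   32  130 2175] [0.1605 0.1658 0.1679] ((543.654052734375, -287.1151123046875), (13.697602272033691, 75.94139862060547), 73.8818359375)
rel stand -0.08893951537498156 -0.1264459951786138 ang -62.02176606334844
```

View pics/top5z.png

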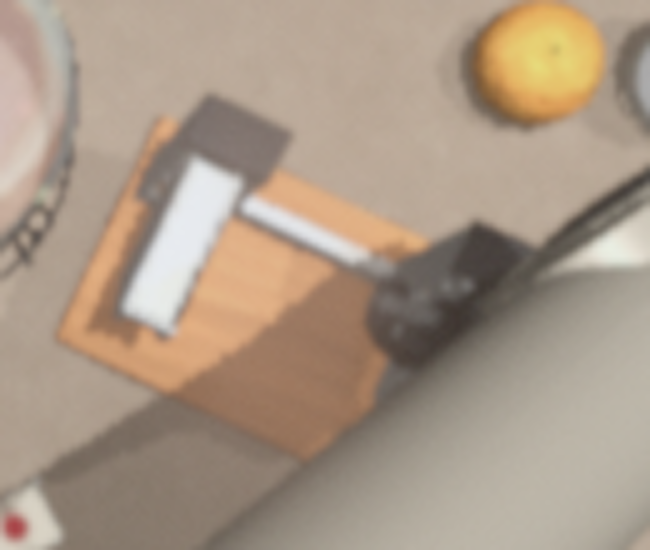

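```bash
python3 -m jog '[[[0,2,0],0],[[0,4,0],0],[[0,6,0],0],[[0,7,0],0],[[0,7,0],0]]'
python3 -m jog '[[[0,2,0],0],[[0,4,0],0],[[0,6,0],0],[[0,8,0],0],[[0,10,0],0],[[0,12,0],0],[[0,13,0],0],[[0,13,0],0],[[0,13,0],0]]'
python3 m4.py w6 2>/dev/null
```

```text
t: 8.27
eef_pos: [0.4725, -0.4026, 0.1492]
tool_rot: [-0.688, 0.688, -0.163, 0.164]
contact_force: [-3.2, 1.8, 2.5]
gripper_width: 0.341
t: 9.02
eef_pos: [0.4728, -0.4023, 0.1357]
tool_rot: [-0.688, 0.688, -0.163, 0.164]
contact_force: [-0.2, -0.7, -2.1]
gripper_width: 0.335
9.0167 [ 0.4728 -0.4023  0.1357] [ 0.11  0.58  0.7   1.81 -0.46  0.92  2.12] [-0.2 -0.7 -2.1]
Hlip [ 19  76  78  13 923] [0.1749 0.178  0.1791] ((433.06585693359375, -382.29052734375), (29.63629150390625, 4.442887783050537), 63.38532257080078)
Htop [   0   89  119  129 8767] [0.1663 0.1674 0.1685] ((465.7331848144531, -398.59857177734375), (51.24431228637695, 69.504150390625), 84.91122436523438)
Llip [  0 196  63  28 545] [0.1779 0.1836 0.1867] ((479.4718322753906, -365.6502380371094), (23.488948822021484, 7.141768932342529), 69.42119598388672)
L [190 268   1   1   1] [0.1603 0.1603 0.1603] ((566.9721069335938, -300.9019775390625), (0.0, 0.0), 0.0)
rel stand -0.03385608971342105 -0.03583544285967382 ang -70.27314379187153
```

The arm went through the catch, and its top now reads .1674 against .1667 for the left arm. I'll press once more to check that it is seated.

```bash
python3 -m jog '[[[0,2,0],0],[[0,4,0],0],[[0,5,0],0],[[0,5,0],0],[[0,5,0],0]]'
python3 -m jog '[[[0,-3,0],0],[[0,-5,0],0],[[0,-5,0],0]]'
python3 m4.py w7 2>/dev/null|head -3
```

```text
t: 9.48
eef_pos: [0.4726, -0.4024, 0.1349]
tool_rot: [0.689, -0.687, 0.163, -0.164]
contact_force: [-10.0, 12.5, 33.0]
gripper_width: 0.34
t: 9.73
eef_pos: [0.4728, -0.4023, 0.136]
tool_rot: [-0.688, 0.688, -0.163, 0.164]
contact_force: [0.4, 0.6, -1.8]
gripper_width: 0.337
9.7333 [ 0.4728 -0.4023  0.136 ] [ 0.11  0.58  0.7   1.81 -0.46  0.92  2.12] [ 0.4  0.6 -1.8]
Hlip [ 19  76  78  13 918] [0.1753 0.1782 0.1794] ((432.9897766113281, -382.4102783203125), (29.54718589782715, 4.38889741897583), 63.236202239990234)
Htop [   0   89  119  129 8759] [0.1666 0.1676 0.1688] ((465.4689636230469, -398.4778137207031), (51.38125228881836, 68.91333770751953), 84.14054870605469)
```

It stops hard at 33 N, so it is home. Releasing and rising.

```bash
python3 -m jog '[[[0,0,0],0],[[0,0,0],0],[[0,0,0],0],[[0,0,0],0],[[0,0,0],0]]' 60
python3 -m jog '[[[0,-30,0],0],[[0,-70,0],0],[[0,-110,0],0],[[0,-150,0],0],[[0,-170,0],0],[[0,-170,0],0],[[0,-170,0],0]]' 85
cat > v8.py <<'E'
from h import *
import sys
c=cam('wrist');save(c,sys.argv[1]);W=pts(c)
for n,(x,y) in {'L':(.5433,-.2667),'R':(.465,-.398)}.items():
    m=(abs(W[...,2]-.168)<.009)&(np.hypot(W[...,0]-x,W[...,1]-y)<.06);P=W[m]
    q=P[P[:,2]<.173]
    n_,l,s,_=cv2.connectedComponentsWithStats(m.astype(np.uint8));P=W[l==1+np.argmax(s[1:,4])]
    print(n,m.sum(),np.median(q[:,2]),cv2.minAreaRect((P[:,:2]*1000).astype(np.float32)))
E
python3 v8.py w8
python3 - <<'E'
from h import *
print(get_obs()['eef_pos'],get_obs()['q'].round(2));plan([.43,-.12,.303],-27)
E
```

```text
t: 10.2
eef_pos: [0.4724, -0.4024, 0.1357]
tool_rot: [-0.688, 0.688, -0.164, 0.164]
contact_force: [1.0, 0.3, 0.4]
gripper_width: 0.701
t: 10.78
eef_pos: [0.4728, -0.4027, 0.307]
tool_rot: [-0.688, 0.688, -0.163, 0.164]
contact_force: [0.4, -0.2, -0.6]
gripper_width: 0.994
L 2733 0.16691830894444484 ((540.6807250976562, -274.327880859375), (49.089599609375, 99.84849548339844), 68.4462890625)
R 2463 0.16585577068676935 ((471.2288818359375, -400.9183044433594), (30.012493133544922, 93.08943939208984), 62.94512939453125)
[ 0.47232841 -0.40198917  0.30545418] [ 0.01  0.41  0.82  1.64 -0.31  1.22  2.  ]
shift [-164.6    2.6  232.8] turn 0.005 yaw now -26.73 q [ 0.01  0.41  0.82  1.64 -0.31  1.22  2.  ]
```

View pics/w8.png

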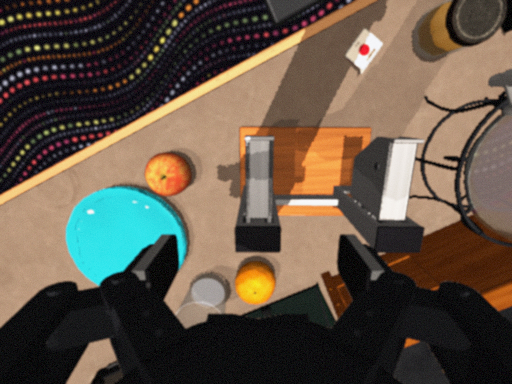

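```bash
python3 - <<'E'
from h import *
plan([.425,-.12,.30],-27)
plan([.425,.0,.29],-60)
plan([.4394,.27,.25],-92.8)
E
```

```text
shift [-169.1    5.6  230.6] turn 0.005 yaw now -26.73 q [ 0.01  0.41  0.82  1.64 -0.31  1.22  2.  ]
shift [-223.1   15.6  337.7] turn 0.581 yaw now -26.73 q [ 0.01  0.41  0.82  1.64 -0.31  1.22  2.  ]
shift [-331.7   55.8  585.3] turn 1.153 yaw now -26.73 q [ 0.01  0.41  0.82  1.64 -0.31  1.22  2.  ]
```

```bash
python3 -m jog '[[[-24,0,33],0],[[-48,0,66],0],[[-72,0,99],0],[[-97,0,132],0],[[-121,0,165],0],[[-145,3,198],0],[[-169,5,231],0],[[-187,8,265],0.1],[[-205,10,300],0.2],[[-223,15,338],0.3],[[-240,20,376],0.4],[[-257,25,414],0.5],[[-274,32,452],0.6],[[-291,40,490],0.7],[[-308,46,528],0.8],[[-325,52,566],0.9],[[-332,56,585],1.0],[[-332,56,585],1.1],[[-332,56,585],1.153],[[-332,56,585],1.153]]'
cat > v9.py <<'E'
from h import *
import sys
np.set_printoptions(precision=4,suppress=True,linewidth=150)
n,x,y,r,zl,zh=sys.argv[1],*map(float,sys.argv[2:7])
o=get_obs();print(o['eef_pos'],o['q'].round(2))
for nm in ['wrist','top']:
    c=cam(nm);save(c,n+nm);W=pts(c)
    m=(W[...,2]>zl)&(W[...,2]<zh)&(np.hypot(W[...,0]-x,W[...,1]-y)<r)
    k,l,s,_=cv2.connectedComponentsWithStats(m.astype(np.uint8));P=W[l==1+np.argmax(s[1:,4])]
    print(nm,len(P),np.median(P[:,2]),cv2.minAreaRect((P[:,:2]*1000).astype(np.float32)))
E
python3 v9.py w9 .4394 .293 .135 .007 .025
```

```text
t: 12.5
eef_pos: [0.4379, 0.2697, 0.2476]
tool_rot: [-0.486, 0.489, -0.512, 0.512]
contact_force: [-0.4, 0.2, 0.1]
gripper_width: 0.992
[0.4379 0.2697 0.2476] [-0.99  0.2   0.37  1.93 -0.08  1.03 -0.64]
wrist 7381 0.013072909004035165 ((437.552001953125, 293.4920959472656), (227.98342895507812, 62.164981842041016), 87.15918731689453)
top 1293 0.01237821257871405 ((438.17864990234375, 269.07330322265625), (181.99327087402344, 61.971370697021484), 87.0909194946289)
```

View pics/w9wrist.png

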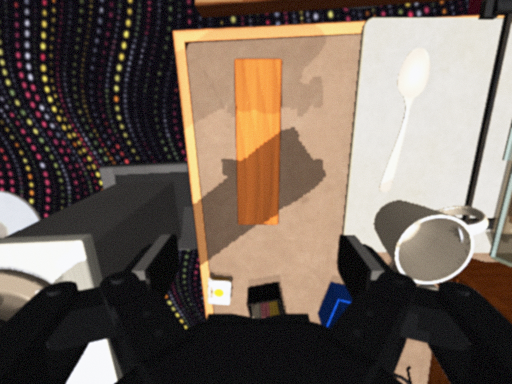

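```bash
python3 - <<'E'
from h import *
plan([.4383,.2932,-.003],-92.8)
E
```

```text
shift [-24.7 251.5  -0.9] turn 0.002 yaw now -92.71 q [-0.99  0.2   0.37  1.93 -0.08  1.03 -0.63]
```

```bash
python3 -m jog '[[[-24,35,-1],0],[[-24.5,75,-1],0],[[-24.5,115,-1],0],[[-24.5,155,-1],0],[[-24.5,195,-1],0],[[-24.5,225,-1],0],[[-24.5,242,-1],0],[[-24.5,251,-1],0],[[-24.5,251,-1],0],[[-24.5,251,-1],0]]'
python3 - <<'E'
from h import *
plan([.4383,.2932,-.003],-92.8);print(get_obs()['eef_pos'],get_obs()['contact_force'])
E
python3 -m jog '[[[0,0,0],0],[[0,0,0],0],[[0,0,0],0],[[0,0,0],0],[[0,0,0],0],[[0,0,0],0],[[0,0,0],0]]' 45 60
```

```text
t: 13.43
eef_pos: [0.4397, 0.2938, -0.0008]
tool_rot: [0.488, -0.488, 0.512, -0.512]
contact_force: [-0.6, -0.9, 0.0]
gripper_width: 0.996
shift [ 0.7  2.2 -1.4] turn -0.0 yaw now -92.81 q [-0.89  0.6   0.24  2.07 -0.27  0.5  -0.5 ]
[ 0.43972951  0.29382463 -0.00080676] [-0.56449125 -0.90771419  0.02571525]
t: 14.02
eef_pos: [0.4402, 0.2948, 0.0007]
tool_rot: [0.489, -0.487, 0.512, -0.512]
contact_force: [-1.9, -0.5, 9.1]
gripper_width: 0.704
```

```bash
python3 -m jog '[[[0,-10,0],0],[[0,-40,0],0],[[0,-80,0],0],[[0,-120,0],0],[[0,-160,0],0],[[0,-200,0],0],[[0,-240,0],0],[[0,-270,0],0],[[0,-300,0],0],[[0,-300,0],0],[[0,-300,0],0]]'
python3 - <<'E'
from h import *
np.set_printoptions(precision=4,suppress=True)
print(get_obs()['eef_pos'],get_obs()['gripper_width']*85.4)
c=cam('wrist');save(c,'w10');W=pts(c);b=get_obs()['eef_pos'][2]
m=(abs(W[...,2]-b-.008)<.02);k,l,s,_=cv2.connectedComponentsWithStats(m.astype(np.uint8))
P=W[l==1+np.argmax(s[1:,4])];A=np.c_[P[:,:2],np.ones(len(P))];print(len(P),np.median(P[:,2]),np.linalg.lstsq(A,P[:,2],rcond=None)[0],P.min(0),P.max(0))
plan([.41,-.05,.32],-92.8);plan([.42,-.14,.32],-100)
E
```

```text
t: 14.93
eef_pos: [0.4399, 0.2943, 0.3013]
tool_rot: [0.489, -0.486, 0.512, -0.512]
contact_force: [0.7, -0.0, -2.1]
gripper_width: 0.703
[0.4399 0.2943 0.3013] 60.04028540445942
39361 0.31361696494739716 [ 0.0001 -0.0027  0.3146] [0.3959 0.2477 0.3089] [0.4833 0.4086 0.3274]
shift [344.8 -21.1 -12.2] turn -0.0 yaw now -92.8 q [-1.04  0.17  0.39  1.84 -0.07  1.14 -0.68]
shift [434.2 -21.2   2.2] turn 0.126 yaw now -92.8 q [-1.04  0.17  0.39  1.84 -0.07  1.14 -0.68]
```

View pics/w10.png

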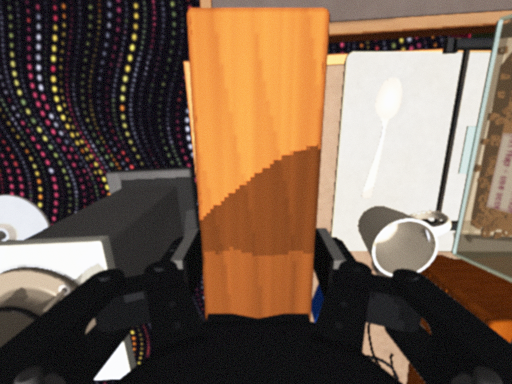

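```bash
python3 - <<'E'
from h import *
plan([.434,0,.30],-92.8);plan([.425,-.14,.30],-92.8);plan([.445,-.36,.29],-92.8)
E
```

```text
shift [293.7  -1.    9.4] turn -0.0 yaw now -92.8 q [-1.04  0.17  0.39  1.84 -0.07  1.14 -0.68]
shift [433.9  -1.2   7.2] turn -0.0 yaw now -92.8 q [-1.04  0.17  0.39  1.84 -0.07  1.14 -0.68]
shift [652.7   8.6  38. ] turn -0.0 yaw now -92.8 q [-1.04  0.17  0.39  1.84 -0.07  1.14 -0.68]
```

```bash
python3 -m jog '[[[35,0,2],0],[[75,0,3],0],[[115,0,4],0],[[155,0,5],0],[[195,0,7],0],[[235,0,8],0],[[275,0,9],0],[[315,0,9],0],[[355,0,8],0],[[395,0,7],0],[[434,0,7],0],[[470,2,12],0],[[510,4,17],0],[[550,5,23],0],[[590,7,29],0],[[630,8,34],0],[[653,8,38],0],[[653,8,38],0],[[653,8,38],0]]'
python3 - <<'E'
from h import *
sx=np.array([.8918,-.4524]);sy=np.array([.4524,.8918]);o=np.array([.5452,-.3553])
b=o-.0435*sx; print(b,get_obs()['eef_pos']);plan([*b,.23],-117)
E
```

```text
t: 16.57
eef_pos: [0.4436, -0.361, 0.289]
tool_rot: [0.486, -0.488, 0.514, -0.512]
contact_force: [-0.1, 1.4, -2.0]
gripper_width: 0.701
[ 0.5064067 -0.3356206] [ 0.44357032 -0.36098499  0.28898009]
shift [-28.6  58.7  61.6] turn 0.418 yaw now -93.02 q [-0.14  0.36  0.93  1.78 -0.31  1.16  0.83]
```

```bash
python3 -m jog '[[[0,0,0],0.12],[[0,0,0],0.24],[[0,0,0],0.36],[[0,0,0],0.418],[[-10,0,20],0.418],[[-20,0,42],0.418],[[-28.5,0,61.5],0.418],[[-28.5,30,61.5],0.418],[[-28.5,50,61.5],0.418],[[-28.5,50,61.5],0.418],[[-28.5,50,61.5],0.418]]'
python3 - <<'E'
from h import *
np.set_printoptions(precision=4,suppress=True)
print(get_obs()['eef_pos'],get_obs()['q'].round(2));plan([.5064,-.3356,.174],-117)
c=cam('wrist');save(c,'w11')
c=cam('top');cv2.imwrite('pics/top11.png',cv2.resize(c['img'][120:260,260:430],None,fx=4,fy=4,interpolation=2)[...,::-1])
W=pts(c);m=(abs(W[...,2]-.253)<.015)&(abs(W[...,0]-.506)<.13)&(abs(W[...,1]+.335)<.13);P=W[m];print(len(P),cv2.minAreaRect((P[:,:2]*1000).astype(np.float32)))
E
```

```text
t: 17.48
eef_pos: [0.5077, -0.3326, 0.2397]
tool_rot: [0.371, -0.372, 0.603, -0.601]
contact_force: [0.0, -0.2, -0.6]
gripper_width: 0.698
[ 0.5077 -0.3326  0.2397] [-0.2   0.51  0.96  1.76 -0.46  1.12  0.44]
shift [ 3.3 65.6  0.4] turn 0.006 yaw now -116.67 q [-0.2   0.51  0.96  1.76 -0.46  1.12  0.44]
932 ((508.27227783203125, -334.74603271484375), (230.1175079345703, 63.356201171875), 63.392364501953125)
```

View pics/w11.png

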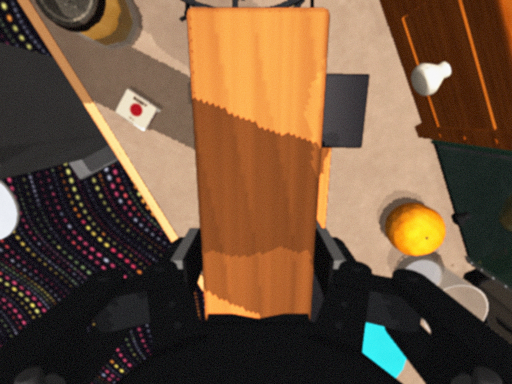

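View pics/top11.png

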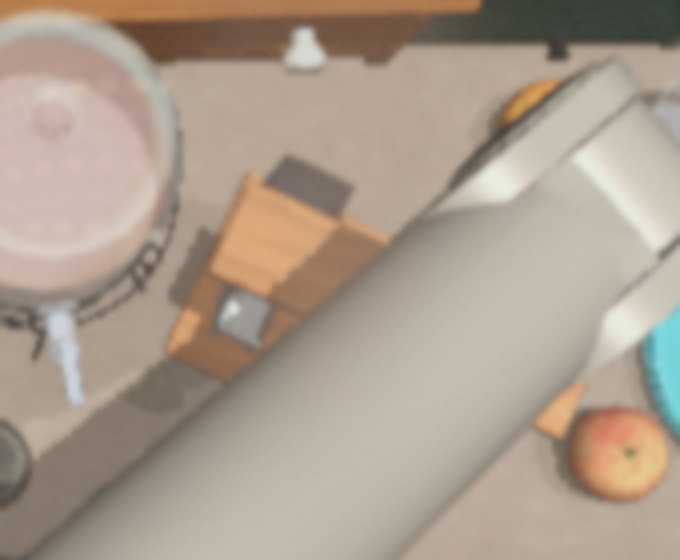

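```bash
python3 -m jog '[[[3,20,0.5],0.005],[[3,40,0.5],0.005],[[3,55,0.5],0.005],[[3,64,0.5],0.005],[[3,67,0.5],0.005],[[3,69,0.5],0.005],[[3,71,0.5],0.005],[[3,71,0.5],0.005],[[3,71,0.5],0.005]]'
python3 - <<'E'
from h import *
print(get_obs()['eef_pos'],get_obs()['contact_force'])
E
```

```text
t: 18.33
eef_pos: [0.5076, -0.3378, 0.1705]
tool_rot: [-0.369, 0.369, -0.603, 0.603]
contact_force: [0.6, 0.3, -1.8]
gripper_width: 0.703
[ 0.50762074 -0.33776388  0.17054481] [ 0.61853476  0.29453364 -1.83458581]
```

Not yet in contact; I'll go another 2 mm down, then release.

```bash
python3 -m jog '[[[0,1,0],0],[[0,2,0],0],[[0,2,0],0],[[0,2,0],0]]'
python3 -m jog '[[[0,0,0],0],[[0,0,0],0],[[0,0,0],0],[[0,0,0],0]]' 84
python3 -m jog '[[[0,-20,0],0],[[0,-50,0],0],[[0,-90,0],0],[[0,-130,0],0],[[0,-140,0],0],[[0,-140,0],0],[[0,-140,0],0]]' 84
python3 - <<'E'
from h import *
np.set_printoptions(precision=4,suppress=True)
c=cam('wrist');save(c,'w12');W=pts(c);v=W[...,2]
m=(abs(v-.182)<.006)&(np.hypot(W[...,0]-.506,W[...,1]+.335)<.13)&(c['img'][...,0].astype(int)>c['img'][...,2]+40)
P=W[m];print(len(P),np.median(P[:,2]),cv2.minAreaRect((P[:,:2]*1000).astype(np.float32)),np.linalg.lstsq(np.c_[P[:,:2],np.ones(len(P))],P[:,2],rcond=None)[0])
print(get_obs()['eef_pos'])
plan([.425,-.14,.31],-117);plan([.45,.0,.30],-81)
E
```

```text
t: 18.67
eef_pos: [0.5076, -0.3378, 0.1687]
tool_rot: [-0.369, 0.369, -0.603, 0.603]
contact_force: [-1.5, 0.9, 6.0]
gripper_width: 0.701
t: 19.0
eef_pos: [0.5073, -0.3375, 0.1677]
tool_rot: [0.369, -0.369, 0.603, -0.603]
contact_force: [-0.2, 0.5, -0.8]
gripper_width: 0.984
t: 19.58
eef_pos: [0.5074, -0.3374, 0.3078]
tool_rot: [-0.37, 0.369, -0.603, 0.603]
contact_force: [-0.7, -0.8, -0.9]
gripper_width: 0.982
13051 0.18095102516353662 ((515.7914428710938, -343.9239501953125), (229.92526245117188, 117.50432586669922), 62.028594970703125) [0.0036 0.001  0.1794]
[ 0.507  -0.3369  0.3067]
shift [-138.1   -3.  -162.5] turn -0.0 yaw now -117.03 q [-0.23  0.45  1.01  1.67 -0.4   1.24  0.39]
shift [-274.2    7.1 -203.8] turn -0.629 yaw now -117.03 q [-0.23  0.45  1.01  1.67 -0.4   1.24  0.39]
```

View pics/w12.png

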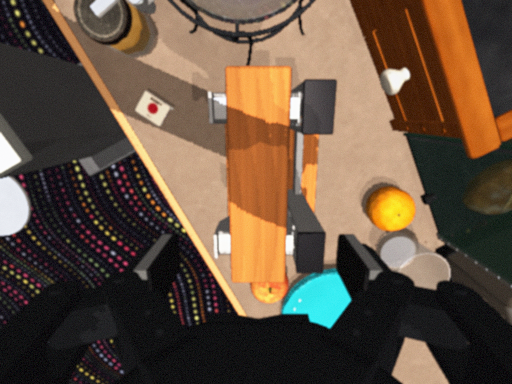

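```bash
python3 -m jog '[[[20,0,-27],0],[[42,0,-54],-0.1],[[20,0,-72],-0.2],[[-10,0,-90],-0.32],[[-40,-2,-107],-0.4],[[-70,-3,-124],-0.45],[[-105,-3,-144],-0.5],[[-138,-3,-162],-0.55],[[-174,-3,-176],-0.6],[[-212,0,-192],-0.635],[[-250,5,-208],-0.635],[[-275,25,-219],-0.635],[[-300,55,-229],-0.635],[[-301,85,-229],-0.635],[[-301,87,-229],-0.635],[[-301,87,-229],-0.635],[[-301,87,-229],-0.635]]' 84
python3 v9.py w13 .441 .035 .05 .03 .085
```

```text
t: 21.05
eef_pos: [0.4401, 0.0337, 0.2212]
tool_rot: [-0.538, 0.539, -0.458, 0.458]
contact_force: [0.5, 0.5, 0.3]
gripper_width: 0.985
[0.4401 0.0337 0.2212] [-0.88  0.1   0.72  2.13 -0.08  0.94  0.04]
wrist 2030 0.06143773323631326 ((439.4030456542969, 34.983638763427734), (51.86507797241211, 65.67276000976562), 9.329733848571777)
top 61 0.04460338913984798 ((444.01214599609375, 8.814292907714844), (18.171916961669922, 51.441978454589844), 89.70348358154297)
```

View pics/w13wrist.png

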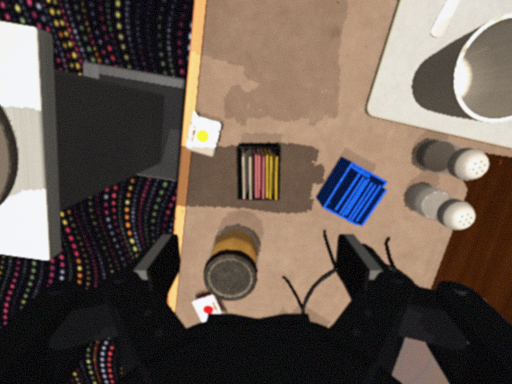

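```bash
python3 - <<'E'
from h import *
plan([.4398,.0349,.011],-80.6)
E
```

```text
shift [ -1.  211.2  -1.5] turn -0.003 yaw now -80.77 q [-0.88  0.1   0.72  2.13 -0.08  0.94  0.04]
```

```bash
python3 -m jog '[[[-1,30,-1],0],[[-1,70,-1],0],[[-1,110,-1],0],[[-1,145,-1],0],[[-1,175,-1],0],[[-1,195,-1],0],[[-1,206,-1],0],[[-1,211,-1],0],[[-1,211,-1],0],[[-1,211,-1],0]]'
python3 -m jog '[[[0,0,0],0],[[0,0,0],0],[[0,0,0],0],[[0,0,0],0],[[0,0,0],0],[[0,0,0],0],[[0,0,0],0],[[0,0,0],0]]' 40 30
```

```text
t: 21.98
eef_pos: [0.4402, 0.0356, 0.0108]
tool_rot: [0.54, -0.538, 0.457, -0.458]
contact_force: [0.1, -0.1, 0.6]
gripper_width: 0.985
t: 22.65
eef_pos: [0.4398, 0.0359, 0.0108]
tool_rot: [0.54, -0.538, 0.457, -0.458]
contact_force: [-0.9, -0.1, 8.6]
gripper_width: 0.605
```

```bash
python3 -m jog '[[[0,-5,0],0],[[0,-20,0],0],[[0,-45,0],0],[[0,-75,0],0],[[0,-110,0],0],[[0,-145,0],0],[[0,-180,0],0],[[0,-215,0],0],[[0,-250,0],0],[[0,-280,0],0],[[0,-295,0],0],[[0,-300,0],0],[[0,-300,0],0],[[0,-300,0],0]]'
python3 - <<'E'
from h import *
np.set_printoptions(precision=4,suppress=True)
o=get_obs();print(o['eef_pos'],o['gripper_width']*85.4)
c=cam('wrist');save(c,'w14')
plan([.43,-.14,.31],-85);plan([.45,-.36,.30],-100)
E
```

```text
t: 23.82
eef_pos: [0.4381, 0.0355, 0.3087]
tool_rot: [-0.539, 0.539, -0.458, 0.457]
contact_force: [-0.6, 0.2, -3.5]
gripper_width: 0.601
[0.4381 0.0355 0.3087] 51.30889564757009
shift [171.7  -1.5 -36.2] turn 0.076 yaw now -80.66 q [-0.99 -0.04  0.76  2.02  0.03  1.15 -0.08]
shift [392.1   8.7 -52.1] turn 0.338 yaw now -80.66 q [-0.99 -0.04  0.76  2.02  0.03  1.15 -0.08]
```

View pics/w14.png

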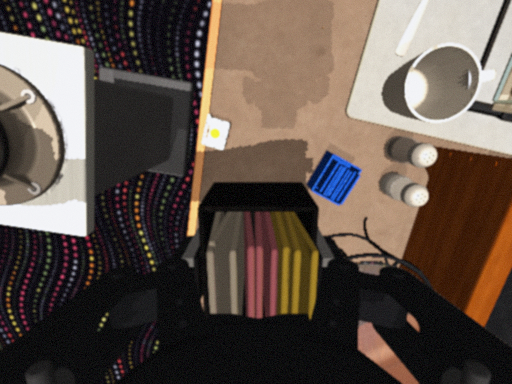

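```bash
python3 -m jog '[[[10,0,-3],0],[[30,0,-7],0],[[60,0,-13],0.02],[[95,0,-20],0.04],[[130,0,-28],0.06],[[165,0,-35],0.076],[[200,0,-38],0.1],[[235,2,-41],0.13],[[270,4,-44],0.17],[[305,6,-47],0.22],[[340,8,-50],0.27],[[365,8,-52],0.32],[[382,8,-52],0.338],[[390,8,-52],0.338],[[392,8,-52],0.338],[[392,8,-52],0.338],[[392,8,-52],0.338]]'
python3 - <<'E'
from h import *
o=get_obs();print(o['eef_pos'],o['gripper_width']*85.4,o['q'].round(2))
plan([.5075,-.338,.24],-117)
E
```

```text
t: 25.28
eef_pos: [0.4512, -0.3586, 0.3013]
tool_rot: [0.455, -0.455, 0.542, -0.541]
contact_force: [0.2, -0.2, -1.7]
gripper_width: 0.605
[ 0.45115901 -0.3585818   0.30133565] 51.64684215008541 [-0.24  0.41  1.08  1.76 -0.38  1.21  0.78]
shift [-29.9  61.3  52. ] turn 0.297 yaw now -99.96 q [-0.24  0.41  1.08  1.76 -0.38  1.21  0.78]
```

```bash
python3 -m jog '[[[-3,0,5],0.04],[[-8,0,14],0.1],[[-16,0,27],0.18],[[-24,0,41],0.25],[[-29,0,50],0.29],[[-30,10,52],0.297],[[-30,25,52],0.297],[[-30,42,52],0.297],[[-30,52,52],0.297],[[-30,56,52],0.297],[[-30,56,52],0.297],[[-30,56,52],0.297]]'
python3 - <<'E'
from h import *
o=get_obs();print(o['eef_pos'],o['gripper_width']*85.4)
plan([.5075,-.338,.194],-117)
c=cam('wrist');save(c,'w15')
E
```

```text
t: 26.28
eef_pos: [0.5076, -0.3393, 0.2462]
tool_rot: [-0.369, 0.369, -0.603, 0.603]
contact_force: [-0.6, 0.5, -2.6]
gripper_width: 0.604
[ 0.50763845 -0.33927122  0.24619437] 51.54821026123214
shift [-1.1 52.2 -0.7] turn -0.001 yaw now -117.03 q [-0.25  0.56  1.08  1.75 -0.54  1.16  0.51]
```

View pics/w15.png

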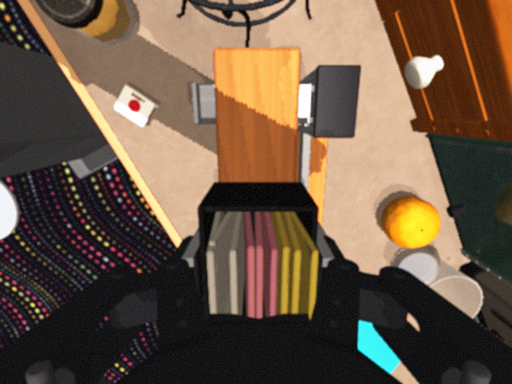

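Centred over the board. Lowering gently until contact.

```bash
python3 -m jog '[[[-1,10,-0.5],0],[[-1,22,-0.5],0],[[-1,33,-0.5],0],[[-1,42,-0.5],0],[[-1,47,-0.5],0],[[-1,50,-0.5],0],[[-1,51,-0.5],0],[[-1,51,-0.5],0],[[-1,51,-0.5],0]]'
python3 -m jog '[[[0,1,0],0],[[0,1.5,0],0],[[0,1.5,0],0]]'
```

```text
t: 27.08
eef_pos: [0.5079, -0.3384, 0.1951]
tool_rot: [-0.369, 0.369, -0.603, 0.603]
contact_force: [0.3, -0.0, -1.7]
gripper_width: 0.599
t: 27.33
eef_pos: [0.5078, -0.3381, 0.1934]
tool_rot: [-0.369, 0.369, -0.603, 0.603]
contact_force: [-0.8, -0.4, -1.0]
gripper_width: 0.603
```

```bash
python3 -m jog '[[[0,0.5,0],0],[[0,1,0],0],[[0,1,0],0],[[0,1,0],0]]'; python3 -c "
from h import *
print(get_obs()['eef_pos'],get_obs()['contact_force'])"
```

```text
t: 27.67
eef_pos: [0.5078, -0.3382, 0.1928]
tool_rot: [-0.369, 0.369, -0.603, 0.603]
contact_force: [-1.3, 1.2, 3.4]
gripper_width: 0.604
[ 0.50781406 -0.33819932  0.19275583] [-1.26760542  1.1854338   3.42484682]
```

```bash
python3 -m jog '[[[0,0,0],0],[[0,0,0],0],[[0,0,0],0],[[0,0,0],0],[[0,0,0],0]]' 80
python3 -m jog '[[[0,-10,0],0],[[0,-30,0],0],[[0,-60,0],0],[[0,-95,0],0],[[0,-130,0],0],[[0,-145,0],0],[[0,-145,0],0],[[0,-145,0],0]]'
python3 -m jog '[[[15,0,-30],0],[[30,0,-60],0],[[30,0,-90],0],[[30,0,-90],0],[[30,0,-90],0]]'
python3 - <<'E'
from h import *
np.set_printoptions(precision=4,suppress=True)
for n in ['wrist','scene','top']:
    c=cam(n);W=pts(c);v=W[...,2]
    if n!='wrist':
        u0,v0=(280,110) if n=='scene' else (260,120)
        cv2.imwrite(f'pics/f{n}.png',cv2.resize(c['img'][v0:v0+130,u0:u0+160],None,fx=4,fy=4,interpolation=2)[...,::-1])
    else: save(c,'fwrist')
    near=np.hypot(W[...,0]-.507,W[...,1]+.338)<.14
    im=c['img'].astype(int)
    for k,m in {'caddy':near&(v>.21)&(v<.265),'board':near&(abs(v-.182)<.006)&(im[...,0]>im[...,2]+40),'lipsRL':near&(v>.164)&(v<.172)&(im[...,0]<im[...,2]+25)}.items():
        P=W[m]
        if len(P)>20:print(n,k,len(P),np.percentile(P[:,2],[5,50,95]),cv2.minAreaRect((P[:,:2]*1000).astype(np.float32)))
o=get_obs();print(o['t'],o['eef_pos'],o['contact_force'])
E
```

```text
t: 28.08
eef_pos: [0.5078, -0.3381, 0.1922]
tool_rot: [-0.369, 0.369, -0.603, 0.603]
contact_force: [0.4, 0.3, -0.0]
gripper_width: 0.935
t: 28.75
eef_pos: [0.5079, -0.3384, 0.3385]
tool_rot: [-0.37, 0.369, -0.603, 0.604]
contact_force: [-0.1, -0.1, -1.0]
gripper_width: 0.936
t: 29.17
eef_pos: [0.4128, -0.3224, 0.3363]
tool_rot: [0.37, -0.369, 0.604, -0.602]
contact_force: [0.8, 0.0, 0.7]
gripper_width: 0.938
wrist caddy 4339 [0.217  0.2449 0.251 ] ((506.1656799316406, -339.07037353515625), (65.7837142944336, 52.406009674072266), 62.742950439453125)
wrist board 8091 [0.1793 0.1809 0.1823] ((524.2130126953125, -347.50042724609375), (228.5717010498047, 102.98106384277344), 62.9640998840332)
wrist lipsRL 1053 [0.1644 0.1668 0.1708] ((516.4532470703125, -340.1348571777344), (195.06076049804688, 118.0740966796875), 62.33525085449219)
scene caddy 505 [0.2131 0.2393 0.2519] ((507.7916259765625, -338.54315185546875), (67.13360595703125, 59.768802642822266), 64.2376708984375)
scene board 923 [0.1775 0.1813 0.1851] ((519.7437744140625, -352.68212890625), (213.60128784179688, 105.613525390625), 63.076988220214844)
scene lipsRL 71 [0.1644 0.1676 0.1707] ((473.65509033203125, -315.82415771484375), (176.56121826171875, 23.29697608947754), 62.89982604980469)
top caddy 602 [0.2143 0.2411 0.2515] ((507.3380432128906, -338.8242492675781), (66.14979553222656, 53.23506164550781), 62.57695388793945)
top board 1023 [0.1772 0.1805 0.1841] ((527.2086181640625, -322.68756103515625), (183.52272033691406, 83.42927551269531), 62.98381423950195)
top lipsRL 105 [0.1647 0.1673 0.1706] ((522.6061401367188, -330.8163757324219), (171.0013885498047, 98.28340911865234), 71.11068725585938)
29.3167 [ 0.4148 -0.3235  0.337 ] [-0.2541  0.1637  0.246 ]
```

View pics/fwrist.png

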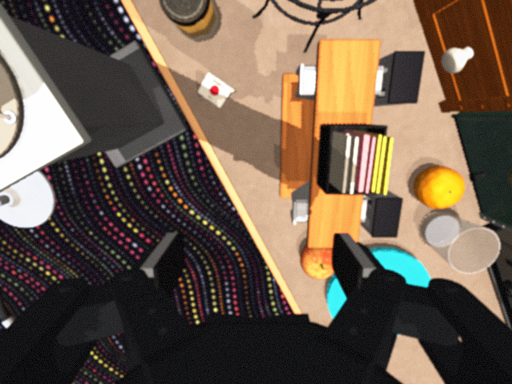

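View pics/fscene.png

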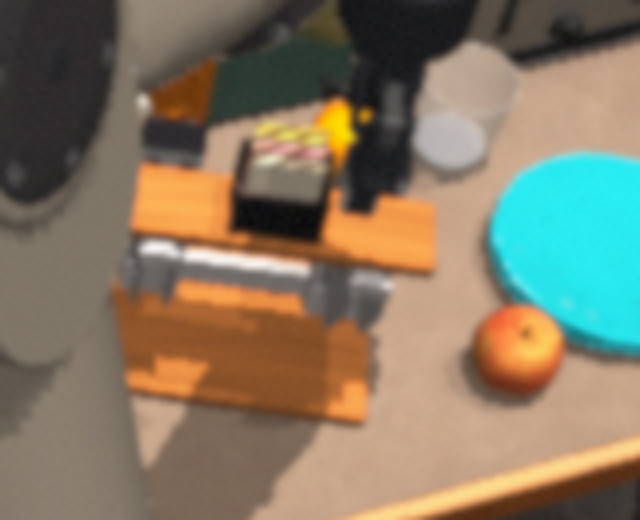

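The wrist view shows the caddy upright at (355,160), in the middle of a level board on both arms, with the gripper clear. The caddy's top is at .251, against .253 expected. Handing in.

```bash
python3 -c "
from station import *
print(hand_in(), get_obs()['t'])"
```

```text
the job is handed in; nothing more can be done
the job is handed in; nothing more can be done
```

The shelf is assembled and the job is handed in at about 29 s of the 72 s allowed; no verdict was reported.

- **Steel arm:** It is hung in the top two slot rows of the right upright and pressed down through the catch, with a firm stop at 33 N. Its top reads 166 mm, against 167 mm for the left arm. I could not see the catch roller itself. That it snapped over is judged from the arm's height and from the push-back force dropping to zero as the arm went down.
- **Board:** It lies level across both arms. Its top reads 181 mm against 182 mm expected, which is within the camera bias of about 1 mm seen throughout. Its mid-length is a few mm from midway between the uprights.
- **Caddy:** It stands upright on the board at about (0.507, -0.339) m, within about 2 mm of the board's centre. The wrist, scene and top cameras agree to within about 2 mm.
- **Gripper and bystanders:** The gripper was open and clear when I handed in. I kept every path clear of the tea jar and the bystanders. I made no final measurement of the bystanders' positions.

One check was poor. In the last pictures the board's outline was mixed with the stand's foot in the colour mask, so its final centre comes from where it was released and from looking at the picture, not from a clean fit.

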